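Build up a turntable spindle and clamp the stack

TASK

Build up the modelling turntable's spindle: slide the green bush over the upright shaft and right down to the seat, then slide every blue spacer that is there over the shaft on top of it. Then bring the red clamp over the stack (raise its arm as needed, swing it home over the shaft), slide the arm down until its black foot bears on the stack, and only then turn the wooden tee handle clockwise all the way to its stop so that the stack stays clamped tight. Leave the wooden modelling tool, the wooden rib and the calipers where they lie.

Things in the scene. Friction and masses are not known exactly. Their poses are not given: they have to be found in the camera images.
- fixture: fixed plywood board 290x110x16 mm lying on the table, with the upright steel shaft and, 170 mm from it, the clamp's round upright steel bar (20 mm across, its top 251 mm above the table). Origin: on the shaft's axis at table level; x points from the shaft to the bar, along the board (which spans x -67 to 223 mm, y -55 to 55 mm); z up.
- seat (a point): centre of the seat, on the shaft's axis: top of a flat dark steel collar (68 mm across) 20 mm above the table, on which the bush must stand. The shaft is 26 mm across and rises 90 mm above the seat; its top 8 mm taper to 14 mm across.
- shaft_top (a point): centre of the shaft's tapered top, 110 mm above the table
- bush: loose green sleeve, 56 mm outside, 28.4 mm bore, 26 mm high, 0.12 kg; goes on first. Origin at its centre, z along its bore; either end may be down. It starts standing on the table, bore upright.
- spacer_0: loose blue sleeve, 56 mm outside, 28.4 mm bore, 24 mm high, 0.12 kg; may be absent (two or three of the three are there). Origin at its centre, z along its bore; either end may be down. The order of the spacers does not matter.
- spacer_1: loose blue sleeve, 56 mm outside, 28.4 mm bore, 24 mm high, 0.12 kg; may be absent (two or three of the three are there). Origin at its centre, z along its bore; either end may be down. The order of the spacers does not matter.
- spacer_2: loose blue sleeve, 56 mm outside, 28.4 mm bore, 24 mm high, 0.12 kg; may be absent (two or three of the three are there). Origin at its centre, z along its bore; either end may be down. The order of the spacers does not matter.
- clamp_slide (a joint): height of the clamp's arm on its bar, 0 to 0.085 m; friction of about 9 N holds it wherever it is left (about 6 N push down or 12 N pull up moves it slowly; it resists fast moves more). With the screw at 0 the foot's face is 40 mm above the seat at 0, and 125 mm at 0.085 (a full stack of bush and three spacers is 98 mm high).
- clamp_swing (a joint): swing of the red arm about the bar, rad: 0 = home against its stop, screw and foot exactly over the shaft; grows clockwise seen from above (the arm moves to the fixture's +y side), to 1.75. Stays where it is left (0.12 N m friction).
- clamp_screw (a joint): turn of the tee handle, rad: grows clockwise seen from above, from 0 (loose) to 1.6 (stop, tight); drives the foot down 4 mm per rad. Stays where it is left; turning takes 0.1 to 0.2 N m.
- clamp_post (a point): middle of the free part of the black round grip post that stands up on the red arm, 80 mm from the bar's axis: 18 mm across, from 20 mm below to 20 mm above this point; the arm's flat top (24 mm wide) is 20 mm below it. Take the post from above to raise, swing and push down the arm; it can turn between the fingers.
- tee_grip (a point): centre of the wooden tee handle above the arm's end, 170 mm from the bar's axis: 64 mm long along this point's x axis, 13 mm wide, 26 mm high; its underside is 20 mm above the arm's end boss. At screw 0 it lies along the arm.
- clamp_foot: the foot; origin: centre of the lower face of the clamp's black tubular foot (45 mm outside, 32 mm bore, so that the shaft passes up into it). The foot hangs 54 mm below the arm's underside (70 mm below the arm's top) ; it gives a little when pushed.
- wood_tool: slim light wooden modelling tool 21x150x10 mm lying flat at the front edge, a bystander; origin at the middle of the underside, long along y
- rib: kidney-shaped wooden rib 50x100x9 mm lying flat, a bystander; origin at the middle of the underside, long along y
- calipers: bow calipers 75x156x6 mm lying flat, a bystander; origin at the middle of the underside, long along y
Not all that is in view belongs to the job. What is shaped like the spacer_2 but white is not meant. Several things have the shape of the bush; the one meant has the colours described above.

How it is judged:
By the outcome, as a careful person would: the job done as asked, in the order asked, and still so for the second after the job is handed in, with the robot touching nothing.
Of spacer_0, spacer_1, spacer_2 only 2 to 3 are there at a start; the rules pass over those that are not, and their reading is None.
At some moment in a run one of bush, spacer_0, spacer_1, spacer_2 may be knocked a few centimetres aside while the robot is not near it.
Once in a run the grip may slacken for a moment while it holds something.
It also fails if it takes over 210 s, if anything falls off the work surface, if the arm or the gripper's body presses on something with over 40 N, if the wrist force passes 120 N, or if a joint passes its speed limit or range.

ROBOT

A 6-joint arm with a two-finger parallel gripper is mounted at the origin on a cart in front of the work surface, level with it; the furniture and walls round the work are solid. World frame = base frame: x ahead of the robot, y to its left, z up, the work surface at z = 0. Lengths are in mm, angles in rad, forces in N, time in s.
With the tool pointing down it reaches from about 350 to 975 mm from the base axis. Payload 7.1 kg.
Tool frame: the origin (TCP) lies midway between the tips of the shut fingers; the grasp point (between the pads) lies 19 mm behind it (ctrl.grasp_offset is the distance from the TCP to the grasp point, in mm); z points along the fingers, y is the line along which they close (so a half turn about z gives the same grasp; the last joint's range is limited). The gripper opens to 88 mm and grips with 3 to 60 N. Pads are 20 mm wide; open, the fingers measure 115 mm over their backs; the gripper's body (75 mm by 178 mm) begins 61 mm behind the grasp point.
Start: joints at [1.315, 0.423, 1.63, -0, 1.089, -0.019], TCP at [146.589, 607.549, 222.675] pointing down, gripper open.
Joint ranges: [-3, 3], [-0.9, 2.11], [0.09, 2.58], [-1.31, 4.45], [0.11, 2.69], [-2.54, 2.54]. Speed limits (rad/s): [2.39, 2.39, 3.01, 3.14, 3.14, 3.14].

INTERFACE

Orientations are given as a rotation vector (axis times angle).
In Python, from workcell import ctrl gives the robot as it stands. The module is installed in compiled form; this text tells all that it offers.
- The arm moves only by the tool servo_tool, never from a script. Its argument "rows" is a list of rows, each a list of 7 numbers: the turn, a rotation vector about the tool's x, y, z as a fraction of full scale, then the shift along the tool's x, y, z as a fraction of full scale, then the finger opening in mm, from 0 to 87.8. A call has 1 to 10 rows; each row is the pose to reach, as a shift and turn from the pose commanded when the call began, along the tool's axes at that moment; what a row does not reach only later rows make up. Full scale, the value 1, is 20 cm for a shift and 1.5 rad for a turn. A row lasts 1/8 s, in which the tool goes at most 62.5 mm and 10.7 degrees, less where a joint would pass 70% of its speed; a pose out of reach is approached as far as the arm can. A call with a number of a shift or a turn outside -1 to 1 is refused whole. A call with a gripper value outside its range is refused whole. The fingers move at their own pace and stop on an object; the grip force is fixed at half the most. Time passes only in rows, so rows that repeat a pose let the fingers close. It gives the time, the measured TCP pose, the force, the opening and the grip force at its end, in the units of the state.
- ctrl.get_obs(): the state, without advancing time (a new reading comes with each control period).
- ctrl.get_image(name): name is "scene" or "top" or "wrist"; returns (picture, depth): 400x640x3 uint8, red, green, blue; 400x640 float32, mm along the optical axis (not along the pixel's ray), 0 where there is no reading.
- ctrl.camera_info(name): a dict with "intrinsics" (3x3 intrinsics, pixels), "k1" (the pictures are not rectified: a ray, as slopes to the right and down, at radius r is drawn at 1 + k1 r^2 times it, then the intrinsics apply), "R" (3x3) and "t" (3): a world point X has camera coordinates R X + t. Camera axes: x right, y down, z forward; pixel columns grow to the right and rows downward; lengths in mm; the calibration is good to about 2 mm. A picture is of the moment at which its call begins: read the wrist's pose just before it. camera_info takes no time and is no camera call; for the wrist camera it gives the pose at the moment of the call.
- ctrl.close_job(): hands the job in; it is judged then, once.
The state is a dict: "t": time; "qpos": joint angles; "qvel": joint speeds; "joint_torque": joint torques, N m; "ee_pos": TCP position; "orientation": TCP orientation; "ft_force": force on the tool from outside, world axes, zero at the start; "moment": the same for the moment, N m; "width": finger opening in mm; "grasp_force": force on a finger pad.
Only numpy, scipy, OpenCV 4.12 (cv2) and the standard library are available. Lean on these libraries where they do the work, as an engineer would, in place of code of your own. Each camera call takes 0.05 s, during which the arm holds its last target. There are 200 camera calls.

## Working session

There is one attempt and no reset: what is moved stays moved. The work goes in short steps, Python scripts to look and compute and a tool call to move; the robot and the scene stay as the last step left them, time stands still between calls to the robot, and variables do not carry over. Pictures are saved under pics/ and viewed, at most 14 in all, crops included, and the job is handed in when it is done.

Besides the shell and the picture viewer there is one more tool, called after "Call:" as name(argument=value, ...), one argument or row to a line, values as JSON. servo_tool: Moves the arm, as the interface text tells. Its arguments: {"type":"object","properties":{"rows":{"type":"array","items":{"type":"array","items":{"type":"number"}}}},"required":["rows"]}

```bash
mkdir -p pics; cat > h.py <<'E'
import numpy as np, cv2
from workcell import ctrl
from scipy.spatial.transform import Rotation as Rn
def grab(n,f=None):
    c=ctrl.camera_info(n); p,d=ctrl.get_image(n)
    if f: cv2.imwrite('pics/'+f,p[...,::-1])
    return c,p,d
def rays(c,uv):
    K=np.array(c['intrinsics']);uv=np.asarray(uv,float).reshape(-1,1,2)
    n=cv2.undistortPoints(uv,K,np.array([c['k1'],0,0,0.])).reshape(-1,2)
    return np.c_[n,np.ones(len(n))]
def onplane(c,uv,z):
    R=np.array(c['R']);t=np.array(c['t']);o=-R.T@t; d=rays(c,uv)@R
    return o+d*((z-o[2])/d[:,2])[:,None]
def deproj(c,uv,depth):
    R=np.array(c['R']);t=np.array(c['t'])
    return (rays(c,uv)*np.asarray(depth).reshape(-1,1)-t)@R
def proj(c,X):
    R=np.array(c['R']);t=np.array(c['t']); return cv2.projectPoints(np.asarray(X,float).reshape(-1,3),cv2.Rodrigues(R)[0],t.astype(float),np.array(c['intrinsics']),np.array([c['k1'],0,0,0.]))[0].reshape(-1,2)
def cloud(c,d):
    v,u=np.mgrid[0:400,0:640]; P=deproj(c,np.c_[u.ravel(),v.ravel()],d.ravel()).reshape(400,640,3); P[d==0]=np.nan; return P
def plan(target,yaw=None):
    "shift fractions in the tool frame to reach world TCP target"
    o=ctrl.get_obs();R=Rn.from_rotvec(o['orientation']).as_matrix()
    print('t',round(o['t'],2),'tcp',np.round(o['ee_pos'],1),'f',np.round(o['ft_force'],1),'w',round(o['width'],1))
    print('tool x,y in world',np.round(R[:,0],3),np.round(R[:,1],3),np.round(R[:,2],3))
    print('shift',np.round(R.T@(np.array(target)-o['ee_pos'])/200,4))
E
python3 - <<'E'
from h import *
for n in('scene','top'):
    c,p,d=grab(n,n+'0.png'); print(n,(-np.array(c['R']).T@c['t']).round(),(d>0).mean())
print(ctrl.grasp_offset,ctrl.get_obs())
E
```

```text
scene [ -65. -449.  959.] 0.99600390625
top [ 459. -136.  953.] 0.99591796875
18.700000000000003 {'t': 0.1, 'qpos': array([ 1.31500805e+00,  4.23720006e-01,  1.63058278e+00, -2.01610763e-05,
        1.08858537e+00, -1.89784633e-02]), 'qvel': array([ 0.00102753, -0.00133438, -0.00153994, -0.0016917 , -0.00062232,
       -0.00019162]), 'joint_torque': array([-3.51727167e-04, -5.45612848e+01, -2.74323034e+01,  6.45565870e-02,
        1.88218971e-02, -1.67398554e-05]), 'ee_pos': array([146.47261584, 607.1009667 , 222.01925521]), 'orientation': array([-3.71077878e-01, -3.11943872e+00,  2.01953942e-03]), 'ft_force': array([-0.06005171,  0.34310283,  0.06262826]), 'moment': array([ 0.02440823, -0.00054639,  0.02746337]), 'grasp_force': 0.0, 'width': 87.7666069578551}
```

View pics/top0.png

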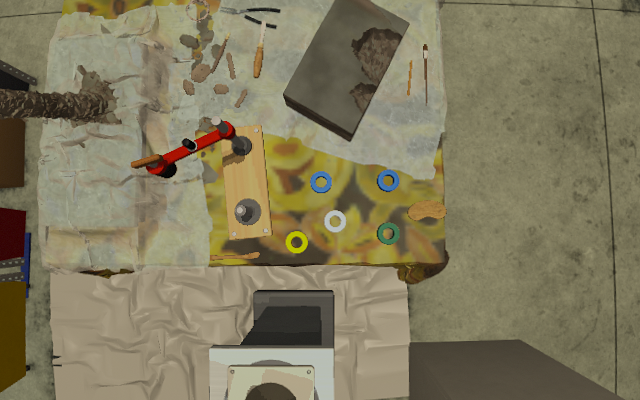

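View pics/scene0.png

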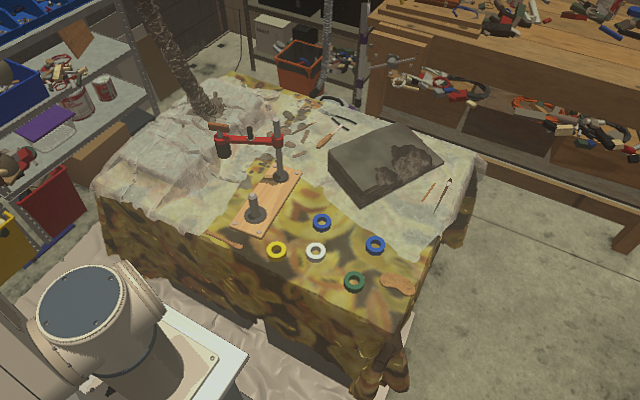

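Top view: candidates for the bush are green (388,233), yellow (296,242) and white (335,221). Blue spacers are at (320,182) and (388,181), and the white ring is not meant. The green one is chosen as the bush. The shaft is at (247,211), the bar at about (238,146), and the red arm swings out left to its tee at (145,162). No third blue is seen. The bystanders are the tool (235,257), rib (427,211) and calipers (255,15).

```bash
cat >> h.py <<'E'
def hsvmask(p,lo,hi):
    return cv2.inRange(cv2.cvtColor(p,cv2.COLOR_RGB2HSV),np.array(lo),np.array(hi))
COL={'green':((65,90,40),(95,255,255),26),'blue':((98,120,60),(118,255,255),24)}
def rings(c,p,d,roi=None):
    out=[];P=cloud(c,d)
    for k,(lo,hi,h) in COL.items():
        m=hsvmask(p,lo,hi); n,l,s,cc=cv2.connectedComponentsWithStats(m)
        for i in range(1,n):
            if s[i,4]<60: continue
            q=P[l==i]; q=q[~np.isnan(q[:,0])]
            if not len(q): continue
            zt=np.percentile(q[:,2],90); t=q[q[:,2]>zt-5]
            (e,r)=cv2.minEnclosingCircle(t[:,:2].astype(np.float32))
            out.append((k,cc[i].round(),s[i,4],np.round(e),round(r),round(zt)))
    return out
E
python3 - <<'E'
from h import *
C={}
for n in('scene','top'):
    c,p,d=grab(n); P=cloud(c,d); C[n]=(c,p,P)
    print(n)
    for r in rings(c,p,d): print(r)
    # red arm
    m=(hsvmask(p,(0,170,80),(6,255,255))|hsvmask(p,(174,170,80),(180,255,255)))>0
    q=P[m]; k=(q[:,2]>40)&(q[:,0]>250)&(q[:,0]<900)&(abs(q[:,1])<500)
    q=q[k]; zt=np.percentile(q[:,2],[50,95]); t=q[q[:,2]>zt[1]-12]
    print('red z',zt,len(q)); (a,b),(w,h),an=cv2.minAreaRect(t[:,:2].astype(np.float32)); print('arm rect',cv2.boxPoints(((a,b),(w,h),an)).round(),w,h)
    # board: points z 12..20
    P2=P.reshape(-1,3); 
c,p,P=C['top']
z=P[...,2]; b=((z>10)&(z<22)&(P[...,0]>250)&(P[...,0]<760)&(abs(P[...,1]-50)<220)).astype(np.uint8)
n,l,s,cc=cv2.connectedComponentsWithStats(b)
for i in range(1,n):
    if s[i,4]>500:
        q=P[l==i][:,:2].astype(np.float32); rr=cv2.minAreaRect(q); print('board',s[i],cv2.boxPoints(rr).round(),rr)
for name,zl,zh in(('shaft',104,116),('bar',242,260)):
    for n in C:
        q=C[n][2].reshape(-1,3); q=q[(q[:,2]>zl)&(q[:,2]<zh)&(q[:,0]>300)&(q[:,0]<720)&(q[:,1]<120)&(q[:,1]>-60)]
        print(n,name,len(q),np.nanmedian(q,0).round(1) if len(q) else '',(q.min(0).round(),q.max(0).round()) if len(q) else '')
for n in C:
    print('table z',np.nanmedian(C[n][2][...,2][200:260,300:400]))
c,p,_=C['top']; cr=cv2.resize(p[160:265,200:450],None,fx=3.2,fy=3.2,interpolation=cv2.INTER_CUBIC); cv2.imwrite('pics/crop1.png',cr[...,::-1])
E
```

```text
scene
('blue', array([28., 12.]), np.int32(1260), array([ 787., 1465.]), 109, 216)
('blue', array([18., 89.]), np.int32(1067), array([ 603., 1473.]), 156, -15)
('blue', array([321., 221.]), np.int32(136), array([ 570., -130.]), 28, 25)
('blue', array([375., 244.]), np.int32(165), array([ 572., -300.]), 27, 25)
red z [175.15158117 188.36732528] 199
arm rect [[567. 233.]
 [659.  52.]
 [693.  70.]
 [601. 250.]] 38.26502990722656 202.0553436279297
top
('green', array([388., 233.]), np.int32(258), array([ 438., -298.]), 27, 28)
('blue', array([388., 180.]), np.int32(269), array([ 572., -301.]), 27, 26)
('blue', array([320., 182.]), np.int32(247), array([ 569., -131.]), 26, 26)
('blue', array([ 26., 258.]), np.int32(227), array([ 306., 1317.]), 120, -788)
red z [176.33149406 190.30049298] 716
arm rect [[556. 227.]
 [658.  48.]
 [685.  64.]
 [584. 243.]] 31.607711791992188 205.4472198486328
board [ 220  123   53  117 4107] [[424. 110.]
 [433.  -7.]
 [729.  16.]
 [720. 133.]] ((576.391845703125, 62.859622955322266), (296.9376525878906, 117.15637969970703), 4.479447364807129)
scene shaft 49 [500.3  58.9 108.1] (array([484.,  46., 104.]), array([672.,  79., 115.]))
top shaft 95 [497.8  55.8 108.5] (array([484.,  42., 104.]), array([670.,  80., 116.]))
scene bar 41 [662.4  70.3 249.2] (array([653.,  62., 243.]), array([674.,  82., 253.]))
top bar 91 [662.9  70.4 251. ] (array([655.,  62., 243.]), array([674.,  81., 254.]))
table z 3.9417735190744305
table z 3.303471431212985
```

View pics/crop1.png

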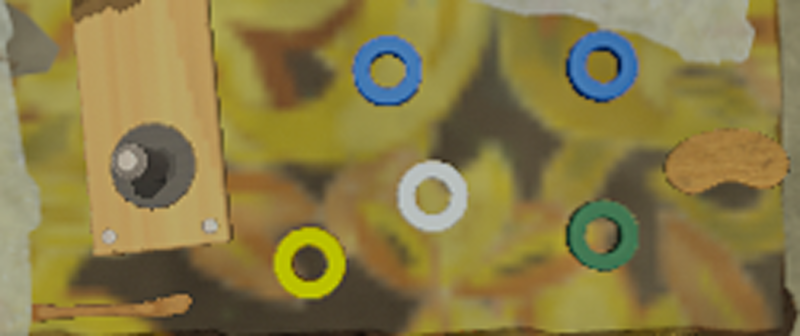

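The crop confirms the green ring at crop (602,235) as the bush, with yellow and white distinct from it and two blue spacers. I'll go up and round towards the work first.

Call:
servo_tool(
  rows=[
    [0, 0, 0, 0, 0, -0.3, 87],
    [0, 0, 0, 0, 0, -0.5, 87],
    [0, 0, 0, -0.25, -0.15, -0.5, 87],
    [0, 0, 0, -0.5, -0.3, -0.5, 87],
    [0, 0, 0, -0.75, -0.45, -0.5, 87],
    [0, 0, 0, -0.85, -0.51, -0.5, 87],
    [0, 0, 0, -0.85, -0.51, -0.5, 87],
  ],
)

```text
t: 1.08
ee_pos: [288.9, 467.4, 322.7]
orientation: [0.375, 3.119, -0.0]
ft_force: [0.2, -1.0, 1.1]
width: 87.2
grasp_force: 0.0
```

Call:
servo_tool(
  rows=[
    [0, 0, 0.11, -0.2, -0.1, 0, 87],
    [0, 0, 0.22, -0.4, -0.2, 0, 87],
    [0, 0, 0.33, -0.6, -0.35, 0, 87],
    [0, 0, 0.44, -0.8, -0.5, 0, 87],
    [0, 0, 0.55, -0.85, -0.51, 0, 87],
    [0, 0, 0.66, -0.85, -0.51, 0, 87],
    [0, 0, 0.77, -0.85, -0.51, 0, 87],
    [0, 0, 0.89, -0.85, -0.51, 0, 87],
    [0, 0, 0.89, -0.85, -0.51, 0, 87],
  ],
)

```text
t: 2.2
ee_pos: [428.8, 330.4, 322.5]
orientation: [-2.219, -2.223, 0.0]
ft_force: [-0.8, 0.7, 0.0]
width: 87.0
grasp_force: 0.0
```

```bash
python3 - <<'E'
from h import *
plan((438,-150,330)); o=ctrl.get_obs(); print(o['qpos'].round(2))
c=ctrl.camera_info('wrist');R=np.array(c['R']);print((-R.T@c['t']).round(),R.round(2))
E
```

```text
t 2.2 tcp [428.8 330.4 322.5] f [-0.8  0.7  0. ] w 87.0
tool x,y in world [-0.002  1.     0.   ] [ 1.     0.002 -0.   ] [-0.  0. -1.]
shift [-2.4022  0.0422 -0.0377]
[0.63 0.19 1.71 0.   1.24 0.63]
[429. 415. 483.] [[ 1.    0.   -0.  ]
 [ 0.   -0.95  0.31]
 [-0.   -0.31 -0.95]]
```

Call:
servo_tool(
  rows=[
    [0, 0, 0, -0.25, 0, 0, 87],
    [0, 0, 0, -0.5, 0, 0, 87],
    [0, 0, 0, -0.75, 0.1, 0, 87],
    [0, 0, 0, -1, 0.2, 0, 87],
    [0, 0, 0, -1, 0.33, 0, 87],
  ],
)

```text
t: 2.82
ee_pos: [495.3, 127.2, 323.0]
orientation: [2.221, 2.222, -0.0]
ft_force: [0.5, 0.4, -0.0]
width: 86.9
grasp_force: 0.0
```

Call:
servo_tool(
  rows=[
    [0, 0, 0, -0.2, 0, 0, 87],
    [0, 0, 0, -0.35, 0, 0, 87],
    [0, 0, 0, -0.35, 0, 0, 87],
    [0, 0, 0, -0.35, 0, 0, 87],
    [0, 0, 0, -0.35, 0, 0, 87],
  ],
)

```text
t: 3.45
ee_pos: [495.0, 60.5, 322.7]
orientation: [-2.22, -2.223, -0.0]
ft_force: [0.5, 0.6, -0.2]
width: 87.3
grasp_force: 0.0
```

```bash
python3 - <<'E'
from h import *
plan((438,-298,330)); c,p,d=grab('wrist','w1.png'); P=cloud(c,d)
np.savez('w1.npz',p=p,d=d,P=P)
q=P.reshape(-1,3)
for zl,zh in((17,22.5),(40,90),(106,114),(242,256)):
    k=q[(q[:,2]>zl)&(q[:,2]<zh)&(q[:,0]>380)&(q[:,0]<730)&(abs(q[:,1]-60)<70)&((q[:,0]<560)|(zl>200))]
    if len(k): print(zl,len(k),np.median(k,0).round(1),np.percentile(k,[1,99],axis=0).round(1),cv2.minEnclosingCircle(k[:,:2].astype(np.float32)))
E
```

```text
t 3.45 tcp [495.   60.5 322.7] f [ 0.5  0.6 -0.2] w 87.3
tool x,y in world [-0.001  1.     0.   ] [1.    0.001 0.   ] [ 0.  0. -1.]
shift [-1.7921 -0.2872 -0.0369]
17 931 [493.2  65.8  18.6] [[439.1  11.5  17.1]
 [529.3  94.9  20.6]] ((487.47857666015625, 60.137699127197266), 66.89386749267578)
40 101 [497.8  68.   69.3] [[484.8  59.3  41.3]
 [509.4  69.4  89.5]] ((497.20928955078125, 58.874290466308594), 12.639585494995117)
106 136 [497.7  57.1 108.3] [[488.8  48.3 106. ]
 [505.3  65.8 110.3]] ((497.0441589355469, 56.89445114135742), 9.48760986328125)
242 458 [663.4  74.  249.4] [[656.3  64.6 242.1]
 [674.4  82.5 251.1]] ((665.3573608398438, 74.0595932006836), 10.231066703796387)
```

View pics/w1.png

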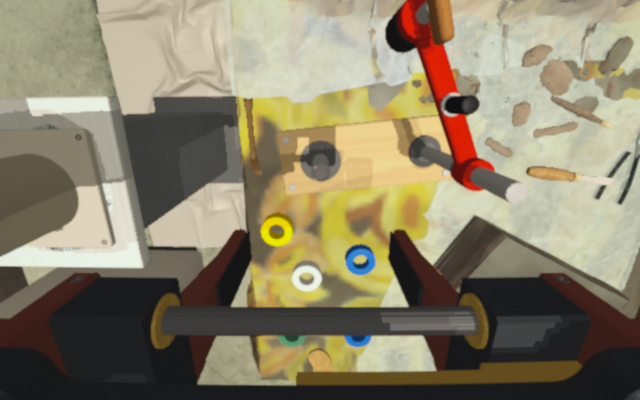

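The wrist view shows the shaft at (320,155), the bar top at (513,190), the post at (465,103), and the rings below. The shaft axis is at about (497.3,57.5). Now over the bush.

Call:
servo_tool(
  rows=[
    [0, 0, 0, -0.25, -0.1, 0, 87],
    [0, 0, 0, -0.5, -0.2, 0, 87],
    [0, 0, 0, -0.75, -0.29, 0, 87],
    [0, 0, 0, -1, -0.29, 0, 87],
  ],
)

```text
t: 4.0
ee_pos: [435.9, -141.2, 323.0]
orientation: [2.22, 2.222, 0.001]
ft_force: [1.0, 0.8, -0.7]
width: 86.9
grasp_force: 0.0
```

Call:
servo_tool(
  rows=[
    [0, 0, 0, -0.25, 0, 0, 87],
    [0, 0, 0, -0.5, 0, 0.2, 87],
    [0, 0, 0, -0.79, 0, 0.4, 87],
    [0, 0, 0, -0.79, 0, 0.6, 87],
    [0, 0, 0, -0.79, 0, 0.6, 87],
    [0, 0, 0, -0.79, 0, 0.6, 87],
  ],
)

```text
t: 4.75
ee_pos: [437.5, -298.1, 204.0]
orientation: [2.221, 2.221, 0.001]
ft_force: [0.2, 0.0, 0.3]
width: 86.7
grasp_force: 0.0
```

```bash
cat >> h.py <<'E'
def wring(name,h,zoff=0,near=None):
    "ring centre from wrist view: mask outer contour -> top plane"
    c,p,d=grab('wrist'); P=cloud(c,d); lo,hi,_=COL[name]
    m=hsvmask(p,lo,hi); n,l,s,cc=cv2.connectedComponentsWithStats(m); res=[]
    for i in range(1,n):
        if s[i,4]<300: continue
        q=P[l==i]; q=q[~np.isnan(q[:,0])]; t=q[abs(q[:,2]-(zoff+h))<4]
        if len(t)<50: continue
        e,r=cv2.minEnclosingCircle(t[:,:2].astype(np.float32))
        # fit: circle with mean of radial pts
        from scipy.optimize import least_squares
        T=t[:,:2]; hull=cv2.convexHull(T.astype(np.float32))[:,0]
        f=least_squares(lambda x:np.hypot(*(hull-x[:2]).T)-x[2],[*e,r],loss='soft_l1').x
        res.append((cc[i].round(),len(t),np.round(e,1),round(r,1),f.round(1),np.median(t[:,2]).round(1)))
    for r in res: print(r)
    return res
E
python3 - <<'E'
from h import *
r=wring('green',26); plan((*r[0][4][:2],15) if r else (438,-298,15))
E
```

```text
(array([321., 175.]), 986, array([ 440.1, -296.5]), 27.1, array([ 439.9, -296.6,   26.3]), np.float64(24.7))
t 4.8 tcp [ 437.8 -298.3  204.5] f [0.2 0.3 0.8] w 87.3
tool x,y in world [-0.     1.    -0.001] [1.    0.    0.002] [ 0.002 -0.001 -1.   ]
shift [0.0099 0.0083 0.9476]
```

Call:
servo_tool(
  rows=[
    [0, 0, 0, 0.008, 0.01, 0.3, 87],
    [0, 0, 0, 0.008, 0.01, 0.55, 87],
    [0, 0, 0, 0.008, 0.01, 0.75, 87],
    [0, 0, 0, 0.008, 0.01, 0.9, 87],
    [0, 0, 0, 0.008, 0.01, 0.945, 87],
    [0, 0, 0, 0.008, 0.01, 0.945, 87],
    [0, 0, 0, 0.008, 0.01, 0.945, 50],
    [0, 0, 0, 0.008, 0.01, 0.945, 50],
    [0, 0, 0, 0.008, 0.01, 0.945, 50],
    [0, 0, 0, 0.008, 0.01, 0.945, 50],
  ],
)

```text
t: 6.05
ee_pos: [438.9, -297.1, 14.2]
orientation: [2.222, 2.22, 0.0]
ft_force: [-1.0, 0.2, 5.0]
width: 54.8
grasp_force: 30.0
```

Call:
servo_tool(
  rows=[
    [0, 0, 0, 0, 0, 0, 48],
    [0, 0, 0, 0, 0, 0, 48],
    [0, 0, 0, 0, 0, 0, 48],
    [0, 0, 0, 0, 0, 0, 48],
  ],
)

```text
t: 6.55
ee_pos: [438.8, -297.1, 14.1]
orientation: [2.222, 2.22, 0.0]
ft_force: [-0.7, -0.2, 7.6]
width: 55.2
grasp_force: 30.0
```

Call:
servo_tool(
  rows=[
    [0, 0, 0, 0, 0, -0.15, 48],
    [0, 0, 0, 0, 0, -0.4, 48],
    [0, 0, 0, 0, 0, -0.7, 48],
    [0, 0, 0, 0, 0, -0.95, 48],
    [0, 0, 0, 0.2, 0.1, -0.95, 48],
    [0, 0, 0, 0.45, 0.2, -0.95, 48],
    [0, 0, 0, 0.7, 0.3, -0.95, 48],
    [0, 0, 0, 0.9, 0.3, -0.95, 48],
    [0, 0, 0, 1, 0.3, -0.95, 48],
    [0, 0, 0, 1, 0.3, -0.95, 48],
  ],
)

```text
t: 7.8
ee_pos: [498.5, -95.8, 203.5]
orientation: [-2.22, -2.222, 0.001]
ft_force: [0.2, 0.4, -0.2]
width: 54.9
grasp_force: 30.0
```

```bash
python3 - <<'E'
from h import *
o=ctrl.get_obs(); c=ctrl.camera_info('wrist'); t=o['ee_pos']; print(t,o['width'],proj(c,[t+[0,0,11],t-[0,0,15]]).round())
c,p,d=grab('wrist'); P=cloud(c,d); lo,hi,_=COL['green']; m=hsvmask(p,lo,hi)>0; q=P[m]-t
k=np.all(abs(q)<60,1); q=q[k]; print(len(q),np.percentile(q,[1,50,99],axis=0).round(1))
z=q[q[:,2]>np.percentile(q[:,2],95)-4]; print(cv2.minEnclosingCircle(z[:,:2].astype(np.float32)))
for r in rings(*grab('top')): print(r)
E
```

```text
[498.48193396 -95.84579586 203.45011226] 54.92744646201852 [[318. 255.]
 [319. 236.]]
5652 [[-25.1 -24.6  -8.6]
 [  0.4   2.1  10.3]
 [ 26.1  27.2  11.8]]
((0.6892017722129822, -0.2487659603357315), 27.9930419921875)
('blue', array([388., 180.]), np.int32(267), array([ 572., -301.]), 27, 26)
('blue', array([ 26., 258.]), np.int32(229), array([ 303., 1324.]), 123, -788)
```

Call:
servo_tool(
  rows=[
    [0, 0, 0, 0.2, -0.006, 0, 48],
    [0, 0, 0, 0.4, -0.006, 0, 48],
    [0, 0, 0, 0.6, -0.006, 0, 48],
    [0, 0, 0, 0.766, -0.006, 0, 48],
    [0, 0, 0, 0.766, -0.006, 0.15, 48],
    [0, 0, 0, 0.766, -0.006, 0.3, 48],
    [0, 0, 0, 0.766, -0.006, 0.36, 48],
    [0, 0, 0, 0.766, -0.006, 0.36, 48],
  ],
)

```text
t: 8.9
ee_pos: [497.6, 55.5, 131.2]
orientation: [-2.223, -2.218, 0.002]
ft_force: [0.3, -0.6, 0.3]
width: 54.4
grasp_force: 30.0
```

```bash
python3 - <<'E'
from h import *
plan((497.0,57.3,100))
c,p,d=grab('wrist'); P=cloud(c,d); t=ctrl.get_obs()['ee_pos']
lo,hi,_=COL['green']; m=hsvmask(p,lo,hi)>0; q=P[m]; q=q[np.all(abs(q-t)<60,1)]; z=q[q[:,2]>np.percentile(q[:,2],95)-4]; print('bush',cv2.minEnclosingCircle(z[:,:2].astype(np.float32)),z[:,2].max())
q=P[~m]; q=q[(np.hypot(q[:,0]-497,q[:,1]-57)<13)&(q[:,2]>95)&(q[:,2]<115)]; print('shaft thru bore',len(q),np.median(q,0) if len(q) else '',np.ptp(q,0) if len(q) else '')
cv2.imwrite('pics/w2.png',cv2.resize(p[180:300,220:420],None,fx=4,fy=4)[...,::-1])
E
```

```text
t 8.9 tcp [497.6  55.5 131.2] f [ 0.3 -0.6  0.3] w 54.4
tool x,y in world [ 0.002  1.    -0.   ] [ 1.    -0.002 -0.002] [-0.002 -0.    -1.   ]
shift [ 0.0092 -0.0027  0.1559]
bush ((498.0025634765625, 55.02108383178711), 28.230770111083984) 143.93082199804928
shaft thru bore 149 [497.89053293  50.76194925 108.21194827] [16.82482873 10.12679684  9.10380805]
```

View pics/w2.png

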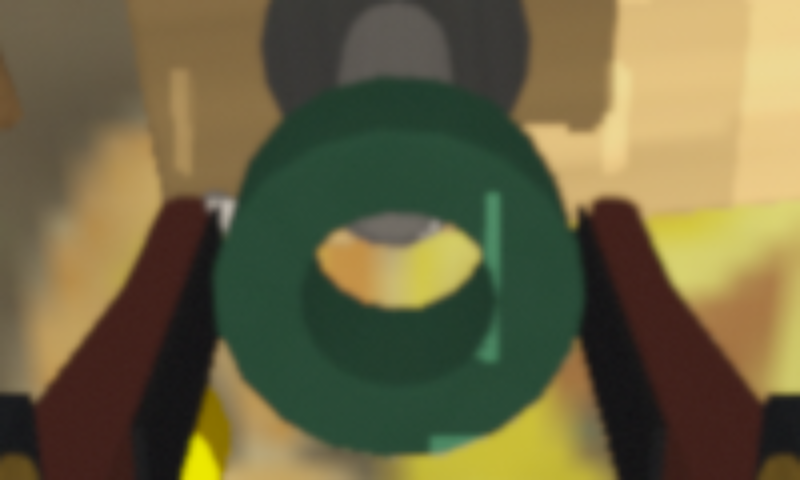

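The shaft tip shows through the bore, centred laterally (crop 398,235). Descending with a small correction in y.

Call:
servo_tool(
  rows=[
    [0, 0, 0, 0.01, -0.003, 0, 48],
    [0, 0, 0, 0.01, -0.003, 0.03, 48],
    [0, 0, 0, 0.01, -0.003, 0.06, 48],
    [0, 0, 0, 0.01, -0.003, 0.09, 48],
    [0, 0, 0, 0.01, -0.003, 0.12, 48],
    [0, 0, 0, 0.01, -0.003, 0.12, 48],
  ],
)

```text
t: 9.7
ee_pos: [496.7, 58.1, 107.0]
orientation: [-2.222, -2.22, 0.002]
ft_force: [-0.9, -1.0, -1.7]
width: 54.8
grasp_force: 30.0
```

```bash
python3 - <<'E'
from h import *
plan((497.0,57.3,37)); print(ctrl.get_obs()['moment'].round(2))
E
```

```text
t 9.7 tcp [496.7  58.1 107. ] f [-0.9 -1.  -1.7] w 54.8
tool x,y in world [ 0.001  1.    -0.   ] [ 1.    -0.001 -0.001] [-0.001 -0.    -1.   ]
shift [-0.004   0.0019  0.3501]
[-0.26  0.16 -0.02]
```

Call:
servo_tool(
  rows=[
    [0, 0, 0, 0, 0, 0.05, 48],
    [0, 0, 0, 0, 0, 0.1, 48],
    [0, 0, 0, 0, 0, 0.15, 48],
    [0, 0, 0, 0, 0, 0.2, 48],
    [0, 0, 0, 0, 0, 0.25, 48],
    [0, 0, 0, 0, 0, 0.3, 48],
    [0, 0, 0, 0, 0, 0.34, 48],
    [0, 0, 0, 0, 0, 0.35, 48],
  ],
)

```text
t: 10.7
ee_pos: [496.8, 58.2, 37.0]
orientation: [-2.222, -2.22, 0.001]
ft_force: [-2.2, -4.5, 1.7]
width: 54.8
grasp_force: 30.0
```

Call:
servo_tool(
  rows=[
    [0, 0, 0, -0.004, -0.002, 0.01, 48],
    [0, 0, 0, -0.004, -0.002, 0.01, 48],
    [0, 0, 0, -0.004, -0.002, 0.01, 75],
    [0, 0, 0, -0.004, -0.002, 0.01, 80],
    [0, 0, 0, -0.004, -0.002, 0.01, 80],
    [0, 0, 0, -0.004, -0.002, 0.01, 80],
  ],
)

```text
t: 11.45
ee_pos: [496.9, 57.5, 35.8]
orientation: [2.222, 2.22, 0.0]
ft_force: [0.7, -0.8, 0.1]
width: 80.1
grasp_force: 0.0
```

Call:
servo_tool(
  rows=[
    [0, 0, 0, 0, 0, -0.3, 87],
    [0, 0, 0, 0, 0, -0.6, 87],
    [0, 0, 0, 0, 0, -0.9, 87],
    [0, 0, 0, 0, 0, -0.9, 87],
    [0, 0, 0, 0, 0, -0.9, 87],
  ],
)

```text
t: 12.08
ee_pos: [496.2, 57.4, 215.2]
orientation: [-2.222, -2.22, 0.0]
ft_force: [-0.1, -0.0, -0.1]
width: 87.1
grasp_force: 0.0
```

```bash
python3 - <<'E'
from h import *
plan((569,-131,200)); wring('green',26,20); 
for r in rings(*grab('top')): print(r)
E
```

```text
t 12.07 tcp [496.2  57.4 215.2] f [-0.1 -0.  -0.1] w 87.1
tool x,y in world [ 0.001  1.    -0.   ] [ 1.    -0.001 -0.   ] [-0. -0. -1.]
shift [-0.9415  0.3648  0.076 ]
(array([320., 170.]), 801, array([497.1,  58.8]), 27.0, array([497.4,  58.6,  26.5]), np.float64(44.6))
('green', array([247., 211.]), np.int32(226), array([497.,  55.]), 28, 48)
('blue', array([388., 180.]), np.int32(272), array([ 573., -301.]), 27, 26)
('blue', array([320., 182.]), np.int32(246), array([ 569., -131.]), 26, 26)
('blue', array([ 26., 258.]), np.int32(232), array([ 303., 1318.]), 122, -788)
```

Call:
servo_tool(
  rows=[
    [0, 0, 0, -0.25, 0.1, 0, 87],
    [0, 0, 0, -0.5, 0.2, 0, 87],
    [0, 0, 0, -0.75, 0.3, 0, 87],
    [0, 0, 0, -0.94, 0.365, 0.08, 87],
    [0, 0, 0, -0.94, 0.365, 0.08, 87],
    [0, 0, 0, -0.94, 0.365, 0.08, 87],
  ],
)

```text
t: 12.92
ee_pos: [568.5, -130.1, 198.1]
orientation: [-2.221, -2.218, 0.002]
ft_force: [1.1, 0.1, 0.0]
width: 86.9
grasp_force: 0.0
```

```bash
python3 - <<'E'
from h import *
r=wring('blue',24); r=[x for x in r if np.hypot(*(x[4][:2]-[569,-131]))<60]; plan((*r[0][4][:2],8))
E
```

```text
(array([321., 176.]), 1035, array([ 571.1, -128.4]), 27.1, array([ 570.6, -128.4,   26.3]), np.float64(22.7))
(array([323., 291.]), 648, array([ 573.7, -298.5]), 27.2, array([ 573.9, -297.9,   26.3]), np.float64(22.7))
t 12.97 tcp [ 568.8 -129.7  198.7] f [0.6 0.3 0.7] w 87.2
tool x,y in world [0.001 1.    0.001] [ 1.    -0.001 -0.002] [-0.002  0.001 -1.   ]
shift [0.006  0.0113 0.9534]
```

Call:
servo_tool(
  rows=[
    [0, 0, 0, 0.004, 0.008, 0.3, 87],
    [0, 0, 0, 0.004, 0.008, 0.55, 87],
    [0, 0, 0, 0.004, 0.008, 0.75, 87],
    [0, 0, 0, 0.004, 0.008, 0.9, 87],
    [0, 0, 0, 0.004, 0.008, 0.95, 87],
    [0, 0, 0, 0.004, 0.008, 0.95, 87],
    [0, 0, 0, 0.004, 0.008, 0.95, 50],
    [0, 0, 0, 0.004, 0.008, 0.95, 48],
    [0, 0, 0, 0.004, 0.008, 0.95, 48],
    [0, 0, 0, 0.004, 0.008, 0.95, 48],
  ],
)

```text
t: 14.22
ee_pos: [571.4, -130.0, 10.2]
orientation: [2.222, 2.22, 0.0]
ft_force: [-0.4, -0.2, 4.3]
width: 54.7
grasp_force: 30.0
```

Call:
servo_tool(
  rows=[
    [0, 0, 0, 0, 0, 0, 48],
    [0, 0, 0, 0, 0, 0, 48],
    [0, 0, 0, 0, 0, -0.15, 48],
    [0, 0, 0, 0, 0, -0.4, 48],
    [0, 0, 0, 0, 0, -0.7, 48],
    [0, 0, 0, 0, 0, -0.9, 48],
    [0, 0, 0, 0, 0, -0.95, 48],
    [0, 0, 0, 0, 0, -0.95, 48],
  ],
)

```text
t: 15.22
ee_pos: [570.8, -129.8, 199.2]
orientation: [-2.222, -2.22, 0.0]
ft_force: [0.3, 0.4, -1.9]
width: 54.9
grasp_force: 30.0
```

```bash
cat >>h.py <<'E'
def inhand(name):
    o=ctrl.get_obs(); t=o['ee_pos']; c,p,d=grab('wrist'); P=cloud(c,d); lo,hi,_=COL[name]; q=P[hsvmask(p,lo,hi)>0]-t
    q=q[np.all(abs(q)<60,1)]; z=q[q[:,2]>np.percentile(q[:,2],95)-4]; e,r=cv2.minEnclosingCircle(z[:,:2].astype(np.float32))
    print('held at tcp+',np.round(e,1),round(r,1),'top',z[:,2].max().round(1)); return np.array(e)
E
python3 - <<'E'
from h import *
e=inhand('blue'); plan((497-e[0],57.5-e[1],150))
E
```

```text
held at tcp+ [0.6 0.3] 28.4 top 14.6
t 15.28 tcp [ 570.2 -129.7  198.1] f [ 0.3  0.3 -1.4] w 54.9
tool x,y in world [0.001 1.    0.001] [ 1.    -0.001 -0.002] [-0.002  0.001 -1.   ]
shift [ 0.9339 -0.3698  0.2419]
```

Call:
servo_tool(
  rows=[
    [0, 0, 0, 0.25, -0.1, 0, 48],
    [0, 0, 0, 0.5, -0.2, 0, 48],
    [0, 0, 0, 0.75, -0.3, 0, 48],
    [0, 0, 0, 0.934, -0.37, 0, 48],
    [0, 0, 0, 0.934, -0.37, 0.1, 48],
    [0, 0, 0, 0.934, -0.37, 0.25, 48],
    [0, 0, 0, 0.934, -0.37, 0.35, 48],
    [0, 0, 0, 0.934, -0.37, 0.35, 48],
    [0, 0, 0, 0.934, -0.37, 0.35, 48],
  ],
)

```text
t: 16.4
ee_pos: [497.1, 57.0, 129.2]
orientation: [-2.222, -2.22, 0.002]
ft_force: [-0.3, 0.7, -0.6]
width: 55.0
grasp_force: 30.0
```

```bash
python3 - <<'E'
from h import *
e=inhand('blue'); plan((497-e[0],57.5-e[1],100))
E
```

```text
held at tcp+ [0.7 0.5] 28.3 top 14.5
t 16.45 tcp [497.5  57.  129.7] f [ 1.2 -0.9 -1.5] w 55.0
tool x,y in world [ 0.001  1.    -0.   ] [ 1.    -0.001 -0.   ] [-0. -0. -1.]
shift [ 0.0002 -0.0062  0.1487]
```

Call:
servo_tool(
  rows=[
    [0, 0, 0, 0, -0.003, 0.03, 48],
    [0, 0, 0, 0, -0.003, 0.06, 48],
    [0, 0, 0, 0, -0.003, 0.09, 48],
    [0, 0, 0, 0, -0.003, 0.12, 48],
    [0, 0, 0, 0, -0.003, 0.15, 48],
    [0, 0, 0, 0, -0.003, 0.15, 48],
  ],
)

```text
t: 17.2
ee_pos: [496.4, 57.0, 99.1]
orientation: [-2.222, -2.22, 0.001]
ft_force: [0.6, -0.2, -1.3]
width: 54.9
grasp_force: 30.0
```

Call:
servo_tool(
  rows=[
    [0, 0, 0, 0, 0, 0.05, 48],
    [0, 0, 0, 0, 0, 0.1, 48],
    [0, 0, 0, 0, 0, 0.15, 48],
    [0, 0, 0, 0, 0, 0.19, 48],
    [0, 0, 0, 0, 0, 0.205, 48],
    [0, 0, 0, 0, 0, 0.205, 48],
    [0, 0, 0, 0, 0, 0.205, 75],
    [0, 0, 0, 0, 0, 0.205, 80],
    [0, 0, 0, 0, 0, 0.205, 80],
    [0, 0, 0, 0, 0, 0.205, 80],
  ],
)

```text
t: 18.45
ee_pos: [496.9, 57.0, 58.8]
orientation: [2.222, 2.22, 0.001]
ft_force: [0.7, 0.9, 0.4]
width: 79.9
grasp_force: 0.0
```

Call:
servo_tool(
  rows=[
    [0, 0, 0, 0, 0, -0.3, 87],
    [0, 0, 0, 0, 0, -0.6, 87],
    [0, 0, 0, 0, 0, -0.75, 87],
    [0, 0, 0, 0, 0, -0.75, 87],
    [0, 0, 0, 0, 0, -0.75, 87],
  ],
)

```text
t: 19.08
ee_pos: [496.0, 57.0, 207.8]
orientation: [-2.222, -2.22, 0.002]
ft_force: [-0.2, 0.4, 0.3]
width: 87.4
grasp_force: 0.0
```

```bash
python3 - <<'E'
from h import *
plan((573.5,-298,200)); wring('blue',24,46); 
for r in rings(*grab('top','top1.png')): print(r)
E
```

```text
t 19.07 tcp [496.   57.  207.8] f [-0.2  0.4  0.3] w 87.4
tool x,y in world [ 0.001  1.    -0.   ] [ 1.    -0.001 -0.001] [-0.001 -0.    -1.   ]
shift [-1.7744  0.3892  0.0388]
(array([320., 177.]), 1076, array([497. ,  58.3]), 27.4, array([496.7,  58.5,  26.9]), np.float64(68.7))
('blue', array([388., 180.]), np.int32(270), array([ 572., -301.]), 27, 26)
('blue', array([244., 211.]), np.int32(270), array([495.,  55.]), 28, 72)
('blue', array([ 26., 258.]), np.int32(234), array([ 306., 1312.]), 120, -788)
```

Spacer seated (top at 70). Next is the last blue.

Call:
servo_tool(
  rows=[
    [0, 0, 0, -0.25, 0.1, 0, 87],
    [0, 0, 0, -0.5, 0.2, 0, 87],
    [0, 0, 0, -0.75, 0.3, 0, 87],
    [0, 0, 0, -0.95, 0.385, 0.04, 87],
  ],
)

```text
t: 19.68
ee_pos: [573.8, -135.0, 199.4]
orientation: [-2.223, -2.219, 0.001]
ft_force: [0.5, 0.5, -0.1]
width: 86.8
grasp_force: 0.0
```

Call:
servo_tool(
  rows=[
    [0, 0, 0, -0.25, 0, 0, 87],
    [0, 0, 0, -0.5, 0, 0, 87],
    [0, 0, 0, -0.75, 0, 0, 87],
    [0, 0, 0, -0.81, 0, 0, 87],
    [0, 0, 0, -0.81, 0, 0, 87],
    [0, 0, 0, -0.81, 0, 0, 87],
  ],
)

```text
t: 20.42
ee_pos: [573.2, -293.6, 200.0]
orientation: [-2.22, -2.22, 0.0]
ft_force: [-0.7, 0.4, -0.8]
width: 87.2
grasp_force: 0.0
```

```bash
python3 - <<'E'
from h import *
r=wring('blue',24); r=[x for x in r if np.hypot(*(x[4][:2]-[573,-300]))<90]; plan((*r[0][4][:2],9))
E
```

```text
(array([319., 181.]), 1038, array([ 574.1, -299.3]), 27.4, array([ 573.9, -299.3,   26.7]), np.float64(22.6))
t 20.48 tcp [ 573.4 -293.5  200.3] f [-0.1  0.1 -0.6] w 87.0
tool x,y in world [-0.     1.     0.001] [ 1.     0.    -0.001] [-0.001  0.001 -1.   ]
shift [-0.0297  0.0035  0.9563]
```

Call:
servo_tool(
  rows=[
    [0, 0, 0, -0.032, 0.002, 0.3, 87],
    [0, 0, 0, -0.032, 0.002, 0.55, 87],
    [0, 0, 0, -0.032, 0.002, 0.75, 87],
    [0, 0, 0, -0.032, 0.002, 0.9, 87],
    [0, 0, 0, -0.032, 0.002, 0.955, 87],
    [0, 0, 0, -0.032, 0.002, 0.955, 87],
    [0, 0, 0, -0.032, 0.002, 0.955, 50],
    [0, 0, 0, -0.032, 0.002, 0.955, 48],
    [0, 0, 0, -0.032, 0.002, 0.955, 48],
    [0, 0, 0, -0.032, 0.002, 0.955, 48],
  ],
)

```text
t: 21.72
ee_pos: [574.1, -301.7, 10.3]
orientation: [2.222, 2.22, 0.0]
ft_force: [-1.6, 0.4, 4.0]
width: 54.5
grasp_force: 30.0
```

Call:
servo_tool(
  rows=[
    [0, 0, 0, 0, 0, 0, 48],
    [0, 0, 0, 0, 0, 0, 48],
    [0, 0, 0, 0, 0, -0.15, 48],
    [0, 0, 0, 0, 0, -0.4, 48],
    [0, 0, 0, 0, 0, -0.7, 48],
    [0, 0, 0, 0, 0, -0.9, 48],
    [0, 0, 0, 0, 0, -0.96, 48],
    [0, 0, 0, 0.25, -0.1, -0.96, 48],
    [0, 0, 0, 0.5, -0.2, -0.96, 48],
    [0, 0, 0, 0.8, -0.3, -0.96, 48],
  ],
)

```text
t: 22.98
ee_pos: [512.4, -140.8, 199.8]
orientation: [-2.222, -2.217, 0.002]
ft_force: [0.7, 0.3, -1.0]
width: 54.6
grasp_force: 30.0
```

```bash
python3 - <<'E'
from h import *
e=inhand('blue'); plan((497-e[0],57.5-e[1],150))
E
```

```text
held at tcp+ [0.3 2.1] 28.0 top 14.6
t 23.02 tcp [ 508.5 -134.7  199. ] f [-5.   5.5 -2. ] w 54.4
tool x,y in world [0.    1.    0.005] [ 1.    -0.    -0.008] [-0.008  0.005 -1.   ]
shift [ 0.9496 -0.0577  0.2498]
```

Call:
servo_tool(
  rows=[
    [0, 0, 0, 0.2, -0.03, 0, 48],
    [0, 0, 0, 0.45, -0.06, 0, 48],
    [0, 0, 0, 0.7, -0.088, 0, 48],
    [0, 0, 0, 0.9, -0.088, 0, 48],
    [0, 0, 0, 0.985, -0.088, 0, 48],
    [0, 0, 0, 0.985, -0.088, 0.1, 48],
    [0, 0, 0, 0.985, -0.088, 0.25, 48],
    [0, 0, 0, 0.985, -0.088, 0.35, 48],
    [0, 0, 0, 0.985, -0.088, 0.35, 48],
    [0, 0, 0, 0.985, -0.088, 0.35, 48],
  ],
)

```text
t: 24.28
ee_pos: [497.0, 54.6, 131.8]
orientation: [-2.223, -2.22, 0.0]
ft_force: [-0.6, -1.6, -0.9]
width: 54.7
grasp_force: 30.0
```

```bash
python3 - <<'E'
from h import *
e=inhand('blue'); plan((497-e[0],57.5-e[1],100))
E
```

```text
held at tcp+ [0.6 1.9] 27.8 top 14.7
t 24.32 tcp [497.3  54.6 132.2] f [ 0.1 -0.3 -0.1] w 54.9
tool x,y in world [0.001 1.    0.   ] [ 1.    -0.001  0.001] [ 0.001  0.    -1.   ]
shift [ 0.0048 -0.0047  0.1609]
```

Call:
servo_tool(
  rows=[
    [0, 0, 0, 0.005, -0.003, 0.03, 48],
    [0, 0, 0, 0.005, -0.003, 0.06, 48],
    [0, 0, 0, 0.005, -0.003, 0.09, 48],
    [0, 0, 0, 0.005, -0.003, 0.12, 48],
    [0, 0, 0, 0.005, -0.003, 0.16, 48],
    [0, 0, 0, 0.005, -0.003, 0.16, 48],
  ],
)

```text
t: 25.08
ee_pos: [496.0, 55.8, 99.0]
orientation: [-2.222, -2.22, 0.001]
ft_force: [-0.5, -1.1, -1.1]
width: 54.8
grasp_force: 30.0
```

Call:
servo_tool(
  rows=[
    [0, 0, 0, 0, 0, 0.04, 48],
    [0, 0, 0, 0, 0, 0.08, 48],
    [0, 0, 0, 0, 0, 0.088, 48],
    [0, 0, 0, 0, 0, 0.088, 48],
    [0, 0, 0, 0, 0, 0.088, 75],
    [0, 0, 0, 0, 0, 0.088, 80],
    [0, 0, 0, 0, 0, 0.088, 80],
    [0, 0, 0, 0, 0, 0.088, 80],
  ],
)

```text
t: 26.08
ee_pos: [496.3, 55.9, 82.2]
orientation: [2.222, 2.22, 0.0]
ft_force: [-0.9, 0.4, 0.4]
width: 79.9
grasp_force: 0.0
```

Call:
servo_tool(
  rows=[
    [0, 0, 0, 0, 0, -0.3, 87],
    [0, 0, 0, 0, 0, -0.6, 87],
    [0, 0, 0, 0, 0, -0.9, 87],
    [0, 0, 0, 0, 0, -0.95, 87],
    [0, 0, 0, 0, 0, -0.95, 87],
  ],
)

```text
t: 26.7
ee_pos: [496.2, 55.9, 272.3]
orientation: [2.222, 2.22, 0.001]
ft_force: [-0.8, -0.2, 0.1]
width: 87.0
grasp_force: 0.0
```

```bash
python3 - <<'E'
from h import *
wring('blue',24,70); 
for r in rings(*grab('top')): print(r)
c,p,d=grab('wrist','w3.png'); P=cloud(c,d)
m=(hsvmask(p,(0,170,60),(6,255,255))|hsvmask(p,(174,170,60),(180,255,255)))>0
q=P[m]; q=q[(q[:,2]>150)&(q[:,2]<200)&(q[:,0]>400)]; print('red z',np.percentile(q[:,2],[5,50,95]))
zt=np.median(q[:,2]); rr=cv2.minAreaRect(q[abs(q[:,2]-zt)<3][:,:2].astype(np.float32)); print(cv2.boxPoints(rr).round(),rr)
k=P.reshape(-1,3); k=k[(abs(k[:,2]-(zt+40))<5)&(np.hypot(k[:,0]-624,k[:,1]-143)<35)]
if len(k): print('post top',len(k),np.median(k,0),cv2.minEnclosingCircle(k[:,:2].astype(np.float32)))
plan((624,143,zt))
E
```

```text
(array([319., 170.]), 1011, array([496.8,  58.3]), 27.3, array([496.5,  58.6,  26.6]), np.float64(92.7))
('blue', array([241., 210.]), np.int32(327), array([496.,  55.]), 28, 96)
('blue', array([ 26., 252.]), np.int32(170), array([ 333., 1328.]), 96, -789)
red z [167.73360418 174.21942233 188.12079592]
[[573. 219.]
 [651.  61.]
 [679.  75.]
 [602. 233.]] ((626.419677734375, 146.74278259277344), (31.73137664794922, 176.41998291015625), 26.10120964050293)
post top 524 [630.23933698 145.31444669 213.76663649] ((631.6724853515625, 145.05447387695312), 9.409186363220215)
t 26.85 tcp [495.   55.8 270.2] f [-1.  -0.9  0.1] w 87.2
tool x,y in world [ 0.001  1.    -0.   ] [ 1.    -0.001 -0.004] [-0.004 -0.    -1.   ]
shift [0.4369 0.646  0.4772]
```

View pics/w3.png

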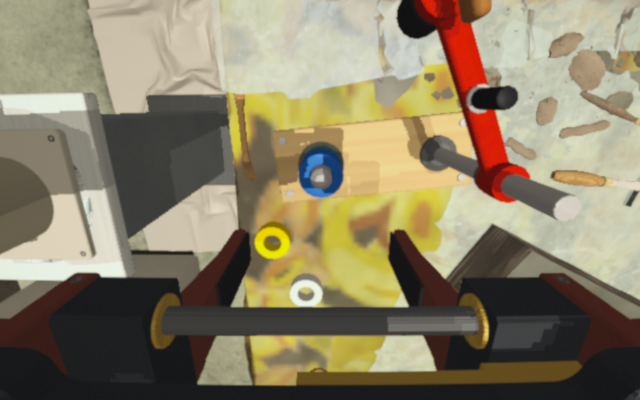

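Stack is complete: blue at (321,170), top at 94 mm, with no other blue in view. The post top is at (493,97). Next I go over the post with the tool's y axis across the arm.

Call:
servo_tool(
  rows=[
    [0, 0, -0.1, 0.15, 0.2, 0, 70],
    [0, 0, -0.2, 0.3, 0.45, 0, 60],
    [0, 0, -0.294, 0.445, 0.675, 0, 60],
    [0, 0, -0.294, 0.445, 0.675, 0, 60],
    [0, 0, -0.294, 0.445, 0.675, 0, 60],
    [0, 0, -0.294, 0.445, 0.675, 0, 60],
  ],
)

```text
t: 27.6
ee_pos: [630.1, 144.0, 271.5]
orientation: [-1.684, -2.651, 0.002]
ft_force: [0.8, 0.0, -0.2]
width: 60.4
grasp_force: 0.0
```

```bash
cat >>h.py <<'E'
def post(z0,xy,r=35):
    c,p,d=grab('wrist'); k=cloud(c,d).reshape(-1,3); k=k[(abs(k[:,2]-z0)<5)&(np.hypot(k[:,0]-xy[0],k[:,1]-xy[1])<r)]
    if len(k)<10: print('no post',len(k)); return None
    e,rr=cv2.minEnclosingCircle(k[:,:2].astype(np.float32)); print('post',np.round(e,1),round(rr,1),'z',np.percentile(k[:,2],[50,95]).round(1)); return e
E
python3 - <<'E'
from h import *
e=post(214,(631,145)); plan((*(e or (631,145)),179)); print(ctrl.get_obs()['qpos'].round(2))
E
```

```text
post [632.1 146.7] 8.8 z [213.8 215. ]
t 27.65 tcp [630.3 144.  271.9] f [ 0.1 -0.7 -0. ] w 60.0
tool x,y in world [-0.425  0.905  0.   ] [ 0.905  0.425 -0.001] [-0.001 -0.    -1.   ]
shift [0.0081 0.0143 0.4647]
[ 0.21  0.41  1.53 -0.    1.2  -0.23]
```

Call:
servo_tool(
  rows=[
    [0, 0, 0, 0.005, 0.01, 0.15, 60],
    [0, 0, 0, 0.005, 0.01, 0.3, 60],
    [0, 0, 0, 0.005, 0.01, 0.42, 60],
    [0, 0, 0, 0.005, 0.01, 0.465, 60],
    [0, 0, 0, 0.005, 0.01, 0.465, 60],
    [0, 0, 0, 0.005, 0.01, 0.465, 10],
    [0, 0, 0, 0.005, 0.01, 0.465, 8],
    [0, 0, 0, 0.005, 0.01, 0.465, 8],
    [0, 0, 0, 0.005, 0.01, 0.465, 8],
    [0, 0, 0, 0.005, 0.01, 0.465, 8],
  ],
)

```text
t: 28.9
ee_pos: [632.5, 146.5, 179.1]
orientation: [-1.683, -2.652, 0.0]
ft_force: [-1.2, 0.5, 0.9]
width: 17.0
grasp_force: 30.0
```

Call:
servo_tool(
  rows=[
    [0, 0, 0, 0, 0, 0, 8],
    [0, 0, 0, 0, 0, -0.01, 8],
    [0, 0, 0, 0, 0, -0.025, 8],
    [0, 0, 0, 0, 0, -0.04, 8],
    [0, 0, 0, 0, 0, -0.055, 8],
    [0, 0, 0, 0, 0, -0.07, 8],
    [0, 0, 0, 0, 0, -0.085, 8],
    [0, 0, 0, 0, 0, -0.1, 8],
    [0, 0, 0, 0, 0, -0.11, 8],
    [0, 0, 0, 0, 0, -0.12, 8],
  ],
)

```text
t: 30.15
ee_pos: [632.1, 145.7, 201.6]
orientation: [-1.683, -2.652, 0.004]
ft_force: [2.7, -4.6, -11.8]
width: 17.4
grasp_force: 30.0
```

```bash
cat >>h.py <<'E'
def red():
    for n in('wrist','top'):
        c,p,d=grab(n); P=cloud(c,d)
        q=P[(hsvmask(p,(0,170,60),(6,255,255))|hsvmask(p,(174,170,60),(180,255,255)))>0]; q=q[(q[:,2]>110)&(q[:,2]<230)&(q[:,0]>400)&(q[:,0]<800)&(abs(q[:,1]-60)<300)]
        if len(q)<50: print(n,'no red'); continue
        zt=np.median(q[:,2]); rr=cv2.minAreaRect(q[abs(q[:,2]-zt)<4][:,:2].astype(np.float32)); print(n,'red z',zt.round(1),len(q),cv2.boxPoints(rr).round().tolist())
E
python3 - <<'E'
from h import *
plan((630,144,199)); red()
E
```

```text
t 30.15 tcp [632.1 145.7 201.6] f [  2.7  -4.6 -11.8] w 17.4
tool x,y in world [-0.426  0.905 -0.   ] [ 0.905  0.426 -0.002] [-0.002 -0.001 -1.   ]
shift [-0.0031 -0.0129  0.0131]
wrist red z 195.7 6297 [[568.0, 237.0], [644.0, 66.0], [682.0, 83.0], [606.0, 254.0]]
top red z 197.4 549 [[574.0, 217.0], [656.0, 49.0], [683.0, 62.0], [601.0, 230.0]]
```

Call:
servo_tool(
  rows=[
    [0, 0, -0.041, -0.001, -0.024, 0, 8],
    [0, 0, -0.081, -0.003, -0.049, 0, 8],
    [0, 0, -0.122, -0.007, -0.073, 0, 8],
    [0, 0, -0.163, -0.012, -0.097, 0, 8],
    [0, 0, -0.204, -0.0185, -0.12, 0, 8],
    [0, 0, -0.244, -0.027, -0.143, 0, 8],
    [0, 0, -0.285, -0.036, -0.166, 0, 8],
    [0, 0, -0.326, -0.047, -0.188, 0, 8],
    [0, 0, -0.367, -0.059, -0.209, 0, 8],
    [0, 0, -0.407, -0.072, -0.229, 0, 8],
  ],
)

```text
t: 31.5
ee_pos: [596.8, 113.9, 202.3]
orientation: [-0.805, -3.035, 0.0]
ft_force: [2.2, -2.0, -10.9]
width: 17.9
grasp_force: 30.0
```

```bash
python3 - <<'E'
from h import *
plan((630,144,199)); red(); print(ctrl.get_obs()['qpos'].round(2))
E
```

```text
t 31.5 tcp [596.8 113.9 202.3] f [  2.2  -2.  -10.9] w 17.9
tool x,y in world [-0.869  0.496  0.001] [ 0.496  0.869 -0.001] [-0.001  0.    -1.   ]
shift [-0.0694  0.2129  0.0165]
wrist red z 196.4 6118 [[493.0, 151.0], [636.0, 76.0], [655.0, 113.0], [512.0, 188.0]]
top red z 197.8 671 [[490.0, 149.0], [668.0, 50.0], [683.0, 77.0], [505.0, 176.0]]
[ 0.17  0.42  1.68  0.    1.04 -0.88]
```

Call:
servo_tool(
  rows=[
    [0, 0, -0.041, -0.001, -0.024, 0, 8],
    [0, 0, -0.081, -0.003, -0.049, 0, 8],
    [0, 0, -0.122, -0.007, -0.073, 0, 8],
    [0, 0, -0.163, -0.012, -0.097, 0, 8],
    [0, 0, -0.204, -0.0185, -0.12, 0, 8],
    [0, 0, -0.244, -0.027, -0.143, 0, 8],
    [0, 0, -0.285, -0.036, -0.166, 0, 8],
    [0, 0, -0.326, -0.047, -0.188, 0, 8],
    [0, 0, -0.367, -0.059, -0.209, 0, 8],
    [0, 0, -0.407, -0.072, -0.23, 0, 8],
  ],
)

```text
t: 32.85
ee_pos: [585.9, 67.3, 202.5]
orientation: [0.142, -3.136, -0.001]
ft_force: [0.0, -0.1, -10.7]
width: 17.3
grasp_force: 30.0
```

Call:
servo_tool(
  rows=[
    [0, 0, 0, 0, -0.01, 0, 8],
    [0, 0, 0, 0, -0.015, 0, 8],
    [0, 0, 0, 0, -0.015, 0, 8],
  ],
)

```text
t: 33.22
ee_pos: [586.2, 64.6, 202.6]
orientation: [0.14, -3.136, -0.001]
ft_force: [-3.6, 3.7, -8.5]
width: 17.7
grasp_force: 30.0
```

```bash
python3 - <<'E'
from h import *
plan((586.3,65.9,170)); red(); print(ctrl.get_obs()['qpos'].round(2),ctrl.get_obs()['moment'].round(2))
E
```

```text
t 33.23 tcp [586.2  64.6 202.6] f [-3.6  3.7 -8.5] w 17.7
tool x,y in world [-0.996 -0.089  0.002] [-0.089  0.996  0.001] [-0.003  0.001 -1.   ]
shift [-0.0017  0.0062  0.1631]
wrist red z 196.4 6302 [[475.0, 74.0], [480.0, 33.0], [662.0, 56.0], [657.0, 98.0]]
top red z 198.0 491 [[473.0, 72.0], [478.0, 31.0], [677.0, 57.0], [672.0, 97.0]]
[ 0.09  0.4   1.72  0.    1.02 -1.57] [0.6  0.92 0.24]
```

Call:
servo_tool(
  rows=[
    [0, 0, 0, 0, -0.008, 0, 8],
    [0, 0, 0, 0, -0.016, 0, 8],
    [0, 0, 0, 0, -0.016, 0, 8],
    [0, 0, 0, 0, -0.016, 0, 8],
  ],
)

```text
t: 33.83
ee_pos: [586.2, 62.6, 202.7]
orientation: [0.14, -3.136, -0.004]
ft_force: [-4.5, 9.5, -9.9]
width: 17.3
grasp_force: 30.0
```

Call:
servo_tool(
  rows=[
    [0, 0, 0, 0, 0.012, 0.01, 8],
    [0, 0, 0, 0, 0.012, 0.025, 8],
    [0, 0, 0, 0, 0.012, 0.04, 8],
    [0, 0, 0, 0, 0.012, 0.055, 8],
    [0, 0, 0, 0, 0.012, 0.07, 8],
    [0, 0, 0, 0, 0.012, 0.085, 8],
    [0, 0, 0, 0, 0.012, 0.1, 8],
    [0, 0, 0, 0, 0.012, 0.115, 8],
    [0, 0, 0, 0, 0.012, 0.13, 8],
    [0, 0, 0, 0, 0.012, 0.145, 8],
  ],
)

```text
t: 35.08
ee_pos: [585.6, 63.7, 175.4]
orientation: [0.14, -3.135, -0.001]
ft_force: [-13.6, 2.0, 7.7]
width: 17.4
grasp_force: 30.0
```

```bash
python3 - <<'E'
from h import *
plan((586.3,65.9,170)); red(); print(ctrl.get_obs()['moment'].round(2))
E
```

```text
t 35.08 tcp [585.6  63.7 175.4] f [-13.6   2.    7.7] w 17.4
tool x,y in world [-0.996 -0.089  0.003] [-0.089  0.996  0.001] [-0.003  0.    -1.   ]
shift [-0.0046  0.0106  0.0271]
wrist red z 170.7 6451 [[475.0, 73.0], [480.0, 32.0], [662.0, 56.0], [656.0, 97.0]]
top red z 171.4 456 [[475.0, 72.0], [476.0, 32.0], [672.0, 39.0], [671.0, 78.0]]
[0.52 1.77 0.03]
```

Call:
servo_tool(
  rows=[
    [0, 0, 0, 0.004, 0, 0.01, 8],
    [0, 0, 0, 0.006, 0, 0.02, 8],
    [0, 0, 0, 0.006, 0, 0.03, 8],
    [0, 0, 0, 0.006, 0, 0.035, 8],
    [0, 0, 0, 0.006, 0, 0.035, 8],
  ],
)

```text
t: 35.8
ee_pos: [585.8, 63.7, 169.1]
orientation: [0.14, -3.138, -0.001]
ft_force: [-10.4, 3.1, 8.1]
width: 17.7
grasp_force: 30.0
```

```bash
python3 - <<'E'
from h import *
plan((586.3,65.9,170)); red(); print(ctrl.get_obs()['moment'].round(2))
E
```

```text
t 35.8 tcp [585.8  63.7 169.1] f [-10.4   3.1   8.1] w 17.7
tool x,y in world [-0.996 -0.089  0.   ] [-0.089  0.996  0.001] [-0.     0.001 -1.   ]
shift [-0.0036  0.0105 -0.0044]
wrist red z 164.0 6408 [[475.0, 73.0], [480.0, 32.0], [663.0, 56.0], [657.0, 97.0]]
top red z 165.5 442 [[475.0, 33.0], [668.0, 26.0], [669.0, 66.0], [477.0, 73.0]]
[ 0.5   1.62 -0.01]
```

Call:
servo_tool(
  rows=[
    [0, 0, 0, 0.003, 0, 0.005, 8],
    [0, 0, 0, 0.003, 0, 0.01, 8],
    [0, 0, 0, 0.003, 0, 0.015, 8],
    [0, 0, 0, 0.003, 0, 0.015, 8],
  ],
)

```text
t: 36.4
ee_pos: [586.5, 63.9, 168.2]
orientation: [-0.14, 3.136, 0.001]
ft_force: [-11.4, 2.4, 20.8]
width: 17.4
grasp_force: 30.0
```

Call:
servo_tool(
  rows=[
    [0, 0, 0, 0, 0, 0.005, 8],
    [0, 0, 0, 0, 0, 0.01, 8],
    [0, 0, 0, 0, 0, 0.015, 8],
    [0, 0, 0, 0, 0, 0.015, 8],
  ],
)

```text
t: 36.9
ee_pos: [587.6, 64.0, 166.4]
orientation: [-0.14, 3.133, 0.002]
ft_force: [-12.1, 3.4, 26.6]
width: 17.5
grasp_force: 30.0
```

```bash
python3 - <<'E'
from h import *
plan((586.3,65.9,170)); red(); c,p,d=grab('scene'); cv2.imwrite('pics/s2.png',cv2.resize(p[100:260,180:340],None,fx=3.7,fy=3.7,interpolation=cv2.INTER_CUBIC)[...,::-1])
E
```

```text
t 36.9 tcp [587.6  64.  166.4] f [-12.1   3.4  26.6] w 17.5
tool x,y in world [-0.996 -0.089 -0.006] [-0.089  0.996  0.001] [ 0.005  0.001 -1.   ]
shift [ 0.0054  0.0102 -0.0181]
wrist red z 160.1 6265 [[477.0, 75.0], [480.0, 33.0], [642.0, 45.0], [639.0, 87.0]]
top red z 161.7 467 [[476.0, 33.0], [673.0, 32.0], [673.0, 71.0], [476.0, 71.0]]
```

View pics/s2.png

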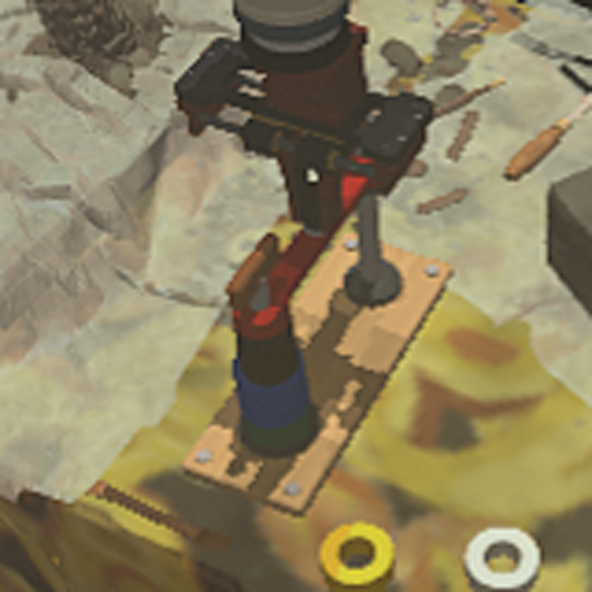

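The black foot sits on the blue stack (crop 270,350), with no gap. Releasing the post and moving over the tee.

Call:
servo_tool(
  rows=[
    [0, 0, 0, 0, 0, 0, 40],
    [0, 0, 0, 0, 0, 0, 60],
    [0, 0, 0, 0, 0, 0, 60],
    [0, 0, 0, 0, 0, -0.2, 60],
    [0, 0, 0, 0, 0, -0.4, 60],
    [0, 0, 0, 0, 0, -0.5, 60],
    [0, 0, 0, 0.2, 0, -0.5, 60],
    [0, 0, 0, 0.45, 0, -0.5, 60],
    [0, 0, 0, 0.45, 0, -0.5, 60],
    [0, 0, 0, 0.45, 0, -0.5, 60],
  ],
)

```text
t: 38.3
ee_pos: [497.1, 54.9, 261.6]
orientation: [-0.141, 3.137, -0.0]
ft_force: [-0.5, -0.5, 0.7]
width: 60.1
grasp_force: 0.0
```

```bash
cat >>h.py <<'E'
def tee(xy=(497,57.5)):
    for n in ('wrist','top'):
        c,p,d=grab(n,None); P=cloud(c,d); k=P[(P[...,2]>183)&(P[...,2]<225)&(np.hypot(P[...,0]-xy[0],P[...,1]-xy[1])<45)]
        if len(k)<20: print(n,'none'); continue
        z=np.percentile(k[:,2],90); k=k[k[:,2]>z-4]
        rr=cv2.minAreaRect(k[:,:2].astype(np.float32)); print(n,len(k),'z',z.round(1),np.round(rr[0],1),np.round(rr[1],1),round(rr[2],1))
    return p
E
python3 - <<'E'
from h import *
plan((497,57.5,190)); red(); tee()
grab('wrist','w5.png')
E
```

```text
t 38.3 tcp [497.1  54.9 261.6] f [-0.5 -0.5  0.7] w 60.1
tool x,y in world [-0.996 -0.09  -0.002] [-0.09   0.996 -0.   ] [ 0.002  0.    -1.   ]
shift [-1.000e-04  1.300e-02  3.578e-01]
wrist red z 160.4 1794 [[474.0, 72.0], [479.0, 33.0], [627.0, 50.0], [623.0, 89.0]]
top red z 161.0 445 [[560.0, 75.0], [561.0, 49.0], [672.0, 56.0], [670.0, 81.0]]
wrist 1032 z 207.5 [496.3  55.1] [63.  12.3] 5.6
top none
```

View pics/w5.png

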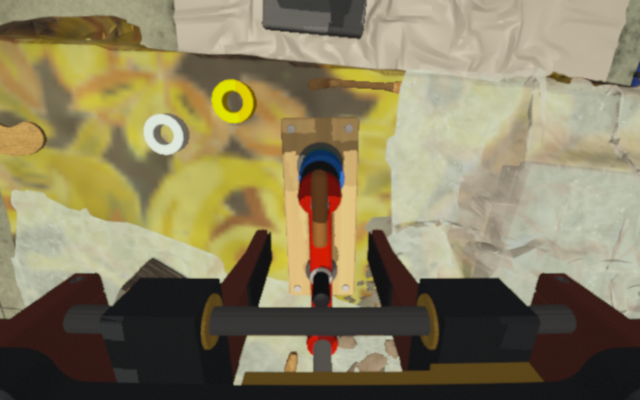

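Tee lies along the arm at (320,205), top 207.5 mm, directly below the TCP. Gripping it.

Call:
servo_tool(
  rows=[
    [0, 0, 0, 0, 0.003, 0.15, 60],
    [0, 0, 0, 0, 0.003, 0.3, 60],
    [0, 0, 0, 0, 0.003, 0.4, 60],
    [0, 0, 0, 0, 0.003, 0.42, 60],
    [0, 0, 0, 0, 0.003, 0.42, 60],
    [0, 0, 0, 0, 0.003, 0.42, 5],
    [0, 0, 0, 0, 0.003, 0.42, 5],
    [0, 0, 0, 0, 0.003, 0.42, 5],
    [0, 0, 0, 0, 0.003, 0.42, 5],
    [0, 0, 0, 0, 0.003, 0.42, 5],
  ],
)

```text
t: 39.8
ee_pos: [495.9, 55.3, 177.2]
orientation: [-0.142, 3.138, -0.0]
ft_force: [0.4, -1.9, 2.0]
width: 14.9
grasp_force: 30.0
```

```bash
python3 - <<'E'
from h import *
plan((497,57.5,190)); o=ctrl.get_obs(); print(o['qpos'].round(2),o['grasp_force'],o['moment'].round(2))
E
```

```text
t 39.8 tcp [495.9  55.3 177.2] f [ 0.4 -1.9  2. ] w 14.9
tool x,y in world [-0.996 -0.09  -0.   ] [-0.09   0.996 -0.   ] [ 0. -0. -1.]
shift [-0.0065  0.0103 -0.064 ]
[ 0.09  0.3   1.94 -0.    0.9  -1.57] 30.009898245334625 [-0.21  0.07 -0.01]
```

Call:
servo_tool(
  rows=[
    [0, 0, 0.05, 0, 0, 0.001, 5],
    [0, 0, 0.1, 0, 0, 0.003, 5],
    [0, 0, 0.16, 0, 0, 0.005, 5],
    [0, 0, 0.22, 0, 0, 0.007, 5],
    [0, 0, 0.28, 0, 0, 0.008, 5],
    [0, 0, 0.34, 0, 0, 0.01, 5],
    [0, 0, 0.4, 0, 0, 0.012, 5],
    [0, 0, 0.46, 0, 0, 0.014, 5],
    [0, 0, 0.52, 0, 0, 0.015, 5],
    [0, 0, 0.54, 0, 0, 0.016, 5],
  ],
)

```text
t: 41.05
ee_pos: [497.4, 55.4, 177.9]
orientation: [1.106, 2.937, 0.002]
ft_force: [-10.6, -1.6, 40.1]
width: 15.2
grasp_force: 30.8
```

```bash
python3 - <<'E'
from h import *
plan((497,57.5,190)); o=ctrl.get_obs(); print(o['qpos'].round(2),o['grasp_force'],o['moment'].round(2)); red()
E
```

```text
t 41.05 tcp [497.4  55.4 177.9] f [-10.6  -1.6  40.1] w 15.2
tool x,y in world [-0.752  0.66  -0.003] [0.66  0.752 0.002] [ 0.004 -0.    -1.   ]
shift [ 0.008   0.0068 -0.0604]
[ 0.09  0.3   1.94 -0.    0.9  -0.76] 30.830614333972335 [-0.61  2.13  0.28]
wrist red z 161.1 3465 [[473.0, 75.0], [477.0, 36.0], [666.0, 60.0], [661.0, 98.0]]
top red z 161.2 625 [[525.0, 70.0], [527.0, 46.0], [673.0, 57.0], [671.0, 82.0]]
```

Call:
servo_tool(
  rows=[
    [0, 0, 0, 0, 0, -0.01, 5],
    [0, 0, 0.04, 0, 0, -0.018, 5],
    [0, 0, 0.1, 0, 0, -0.018, 5],
    [0, 0, 0.16, 0, 0, -0.018, 5],
    [0, 0, 0.22, 0, 0, -0.018, 5],
    [0, 0, 0.28, 0, 0, -0.018, 5],
    [0, 0, 0.34, 0, 0, -0.018, 5],
    [0, 0, 0.4, 0, 0, -0.018, 5],
    [0, 0, 0.46, 0, 0, -0.018, 5],
    [0, 0, 0.5, 0, 0, -0.018, 5],
  ],
)

```text
t: 42.4
ee_pos: [497.7, 55.7, 181.0]
orientation: [2.106, 2.327, 0.005]
ft_force: [-6.2, 1.6, 31.2]
width: 15.5
grasp_force: 30.6
```

```bash
python3 - <<'E'
from h import *
plan((497,57.5,190)); o=ctrl.get_obs(); print(o['qpos'].round(2),o['grasp_force'],o['moment'].round(2)); red()
E
```

```text
t 42.4 tcp [497.7  55.7 181. ] f [-6.2  1.6 31.2] w 15.5
tool x,y in world [-0.099  0.995 -0.   ] [0.995 0.099 0.004] [ 0.004  0.    -1.   ]
shift [ 0.0092 -0.0025 -0.0448]
[ 0.09  0.3   1.94 -0.    0.9  -0.01] 30.58496552053839 [-0.16  1.58  0.24]
wrist red z 163.8 8283 [[475.0, 76.0], [477.0, 45.0], [666.0, 59.0], [663.0, 91.0]]
top red z 165.3 462 [[478.0, 60.0], [481.0, 32.0], [669.0, 55.0], [665.0, 83.0]]
```

Call:
servo_tool(
  rows=[
    [0, 0, 0.03, 0, 0, 0, 5],
    [0, 0, 0.06, 0, 0, 0, 5],
    [0, 0, 0.09, 0, 0, 0, 5],
    [0, 0, 0.09, 0, 0, 0, 5],
  ],
)

```text
t: 43.0
ee_pos: [497.8, 55.8, 181.4]
orientation: [2.257, 2.182, 0.006]
ft_force: [-7.6, 0.6, 35.0]
width: 15.3
grasp_force: 30.6
```

```bash
python3 - <<'E'
from h import *
plan((497,57.5,190)); o=ctrl.get_obs(); print(o['qpos'].round(2),o['grasp_force'],o['moment'].round(2)); red()
E
```

```text
t 43.0 tcp [497.8  55.8 181.4] f [-7.6  0.6 35. ] w 15.3
tool x,y in world [0.034 0.999 0.001] [ 0.999 -0.034  0.005] [ 0.005  0.    -1.   ]
shift [ 0.0082 -0.0042 -0.043 ]
[0.09 0.3  1.94 0.   0.9  0.12] 30.646268898854032 [-0.13  1.84  0.18]
wrist red z 164.3 8938 [[475.0, 76.0], [477.0, 45.0], [670.0, 60.0], [667.0, 91.0]]
top red z 166.4 388 [[476.0, 59.0], [480.0, 31.0], [666.0, 55.0], [662.0, 83.0]]
```

Call:
servo_tool(
  rows=[
    [0, 0, 0.03, 0, 0, -0.004, 5],
    [0, 0, 0.06, 0, 0, -0.004, 5],
    [0, 0, 0.09, 0, 0, -0.004, 5],
    [0, 0, 0.12, 0, 0, -0.004, 5],
    [0, 0, 0.12, 0, 0, -0.004, 5],
  ],
)

```text
t: 43.72
ee_pos: [498.0, 56.0, 181.5]
orientation: [2.442, 1.972, 0.006]
ft_force: [-4.8, 1.4, 26.2]
width: 17.8
grasp_force: 35.1
```

```bash
python3 - <<'E'
from h import *
plan((497,57.5,190)); o=ctrl.get_obs(); print(o['qpos'].round(2),o['grasp_force'],o['moment'].round(2)); red(); c,p,d=grab('wrist'); cv2.imwrite('pics/w6.png',cv2.resize(p[130:330,190:450],None,fx=3,fy=3)[...,::-1])
E
```

```text
t 43.73 tcp [498.   56.  181.5] f [-4.8  1.4 26.2] w 17.8
tool x,y in world [0.211 0.978 0.001] [ 0.978 -0.211  0.005] [ 0.005  0.    -1.   ]
shift [ 0.0065 -0.0061 -0.0426]
[ 0.09  0.3   1.94 -0.    0.9   0.3 ] 35.14706093129021 [0.14 1.1  0.93]
wrist red z 164.8 9544 [[476.0, 76.0], [479.0, 34.0], [671.0, 50.0], [668.0, 92.0]]
top red z 167.0 416 [[474.0, 61.0], [478.0, 33.0], [666.0, 55.0], [662.0, 83.0]]
```

View pics/w6.png

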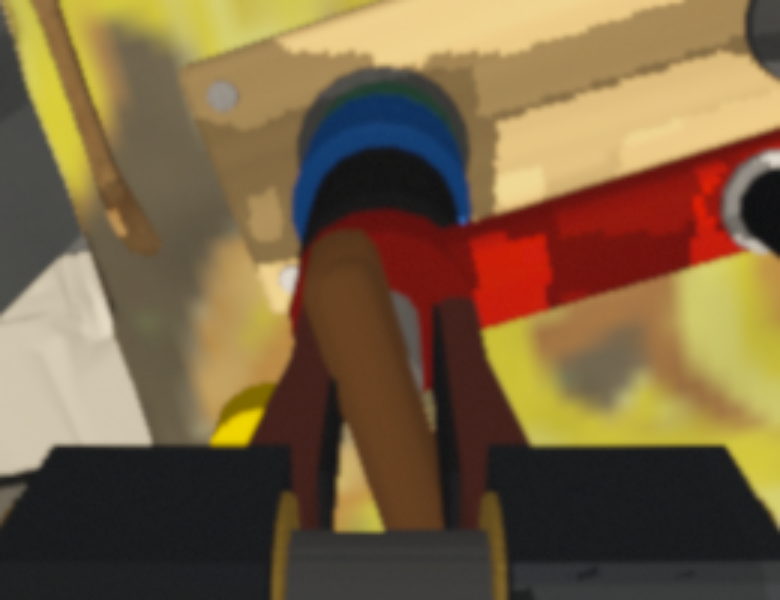

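The tee is up against the stop: moment 0.93 N m, pads pried to 17.8 mm, and the handle lagging the fingers. The foot sits on the blue. Releasing and checking.

Call:
servo_tool(
  rows=[
    [0, 0, 0, 0, 0, 0, 35],
    [0, 0, 0, 0, 0, 0, 45],
    [0, 0, 0, 0, 0, 0, 45],
    [0, 0, 0, 0, 0, -0.2, 45],
    [0, 0, 0, 0, 0, -0.4, 45],
    [0, 0, 0, 0, 0, -0.6, 45],
    [0, 0, 0, 0, 0, -0.6, 45],
    [0, 0, 0, 0, 0, -0.6, 45],
  ],
)

```text
t: 44.88
ee_pos: [495.3, 55.4, 297.4]
orientation: [-2.446, -1.971, 0.002]
ft_force: [0.0, -0.5, 0.4]
width: 45.1
grasp_force: 0.0
```

```bash
python3 - <<'E'
from h import *
plan((497,57.5,190)); red(); tee(); grab('wrist','w7.png')
E
```

```text
t 44.88 tcp [495.3  55.4 297.4] f [ 0.  -0.5  0.4] w 45.1
tool x,y in world [ 0.212  0.977 -0.   ] [ 0.977 -0.212 -0.001] [-0.001 -0.    -1.   ]
shift [0.0123 0.0068 0.5371]
wrist red z 165.1 3600 [[475.0, 75.0], [478.0, 36.0], [666.0, 52.0], [663.0, 91.0]]
top red z 166.8 764 [[473.0, 71.0], [478.0, 32.0], [667.0, 56.0], [662.0, 94.0]]
wrist 816 z 213.1 [497.6  56.6] [12.5 61.8] 4.3
top 153 z 215.1 [496.4  52.4] [12.3 57.2] 3.9
```

View pics/w7.png

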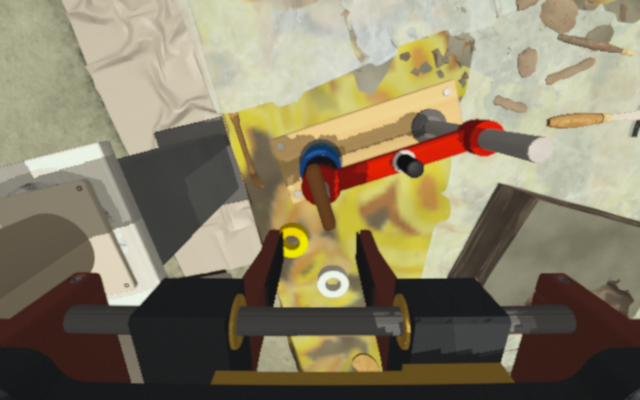

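The tee now lies across the arm (320,200), turned about 1.6 rad. The arm is home over the stack, the foot is pressed on the blue, and the gripper is clear of everything.

```bash
python3 -c "
from h import *
print(ctrl.close_job())"
```

```text
the job is handed in; nothing more can be done
None
```

The job is handed in: the green bush and both blue spacers that were there are on the shaft, the clamp is home with its foot bearing on the stack, and the tee handle is turned clockwise to its stop.

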